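# Make up two changeover kits for the wire line

### The job

Make up the two changeover kits from the stock on the board. Heavy wire, the long tray: the larger carton, the larger feed wheel and the metal roller; fine wire, the short tray: the smaller carton and the smaller feed wheel. Set each part upright, right down in the seat cut to its size, and leave the roll of tape and the oil bottle where they are.

Things in the scene. Friction and masses are not known exactly. Their poses are not given: they have to be found in the camera images.
- long_tray: Longer kit tray (grey insert in a black pan, 278 x 104 x 10 mm, long axis own y), fixed on a plywood board whose top is at z = 0.200. Origin: centre of its underside; own z up. Three seats on its middle line (x = 0), 4 mm deep, floor at own z = 6 mm: rectangle 102 (along y) x 72 at y = -72 mm; round 67 wide at y = +24.5; round 53 wide at y = +96.5.
- short_tray: Shorter kit tray (grey insert in a black pan, 185 x 94 x 10 mm, long axis own y), fixed on the same board. Origin: centre of its underside; own z up. Two seats on its middle line (x = 0), 4 mm deep, floor at own z = 6 mm: rectangle 82 (along y) x 62 at y = -35.5 mm; round 59 wide at y = +47.
- large_carton: The larger brown carton, solid, 60 (own x) x 90 (own y) x 45 mm high, about 0.25 kg, lying on the board. Origin: centre of its underside; own z up. Fits the rectangular seat of the long tray with 6 mm to spare on each side.
- small_carton: The smaller brown carton, solid, 50 (own x) x 70 (own y) x 35 mm high, about 0.25 kg, lying on the board. Origin: centre of its underside; own z up. Fits the rectangular seat of the short tray with 6 mm to spare on each side.
- large_wheel: The larger black feed wheel: a flat disc 55 mm across, 14 mm thick, lying flat on the board. Origin: centre of its underside; own z up. Fits the middle, round seat of the long tray with 6 mm to spare all round; it stands 10 mm proud of the tray when seated, so take it by the upper part of its rim.
- small_wheel: The smaller black feed wheel: a flat disc 47 mm across, 12 mm thick, lying flat on the board. Origin: centre of its underside; own z up. Fits the round seat of the short tray with 6 mm to spare all round; it stands 8 mm proud of the tray when seated, so take it by the upper part of its rim.
- roller: Pale metal straightener roller, a grooved spool 41 mm across and 26 mm high, standing on its flat face, 0.11 kg. Origin: centre of its underside; own z up. Fits the smallest round seat, at the end of the long tray, with 6 mm to spare all round.
- tape_roll: Roll of black tape with a tan core, 55 mm across, 19 mm high, lying flat among the stock; belongs to no kit. Origin: centre of its underside; own z up.
- oil_bottle: White oil bottle with a red spout, 43 mm across, 152 mm tall, standing loose on the part of the board nearest the robot, on its right; belongs to no kit. Origin: centre of its underside; own z up.

How it is judged (in metres and radians):
At the end, for the whole second after the job is handed in: Large carton, large wheel and roller in their long-tray seats, small carton and small wheel in their short-tray seats: each within 10 mm of the seat's centre along both tray axes, underside on the seat floor (3 to 8 mm above the tray's underside), level within 0.05 rad, at rest (x of large_carton in the frame of long_tray between -0.01 and 0.01 m and y of large_carton in the frame of long_tray between -0.082 and -0.062 m and z of large_carton in the frame of long_tray between 0.003 and 0.008 m and angle between each of large_carton, large_wheel, roller, small_carton, small_wheel's own z axis and vertical below 0.05 rad and linear speed of each of large_carton, large_wheel, roller, small_carton, small_wheel below 0.02 m/s and x of large_wheel in the frame of long_tray between -0.01 and 0.01 m and y of large_wheel in the frame of long_tray between 0.0145 and 0.0345 m and z of large_wheel in the frame of long_tray between 0.003 and 0.008 m and x of roller in the frame of long_tray between -0.01 and 0.01 m and y of roller in the frame of long_tray between 0.0865 and 0.1065 m and z of roller in the frame of long_tray between 0.003 and 0.008 m and x of small_carton in the frame of short_tray between -0.01 and 0.01 m and y of small_carton in the frame of short_tray between -0.0455 and -0.0255 m and z of small_carton in the frame of short_tray between 0.003 and 0.008 m and x of small_wheel in the frame of short_tray between -0.01 and 0.01 m and y of small_wheel in the frame of short_tray between 0.037 and 0.057 m and z of small_wheel in the frame of short_tray between 0.003 and 0.008 m); the robot touches nothing.
It fails at once if the roll of tape is moved by more than 30 mm (distance of tape_roll from where it was at the start of the episode above 0.03 m).
It fails at once if the oil bottle is moved by more than 30 mm or tipped by more than 0.4 rad (distance of oil_bottle from where it was at the start of the episode above 0.03 m or angle between oil_bottle's own z axis and vertical above 0.4 rad).
It also fails if it takes over 106 s, if anything falls off the work surface, if the arm or the gripper's body presses on something with over 40 N, if the wrist force passes 120 N, or if a joint passes its speed limit or range.

### The arm

A 7-joint arm with a two-finger parallel gripper is mounted at the origin on the work surface; the furniture and walls round the work are solid. World frame = base frame: x ahead of the robot, y to its left, z up, the work surface at z = 0. Lengths are in mm, angles in rad, forces in N, time in s.
With the tool pointing down it reaches from about 425 to 975 mm from the base axis. Payload 16.7 kg.
Tool frame: the origin (TCP) lies at the very end of the fingers, on their centre line; the grasp point (between the pads) lies robot.hold_point_z behind it (robot.hold_point_z is the distance from the TCP to the grasp point, in mm); z points along the fingers, y is the line along which they close (so a half turn about z gives the same grasp; the last joint's range is limited). The gripper opens to 85 mm and grips with 20 to 120 N. Pads are 22 mm wide; open, the fingers measure 114 mm over their backs; the gripper's body (76 mm by 85 mm) begins 54 mm behind the grasp point. The pads swing forward as they close: fully open they stand 13 mm farther back than shut.
Start: joints at [-0.149, 0.426, 0.074, 1.606, -0.034, 1.111, -0.067], TCP at [674.964, -0.019, 231.302] pointing down, gripper open.
Joint ranges: [-2.85, 2.85], [-0.5, 2.14], [-1.23, 1.37], [0.21, 2.46], [-1.02, 4.16], [0.16, 2.05], [-2.73, 2.73]. Speed limits (rad/s): [1.89, 1.89, 2.39, 2.39, 3.01, 3.01, 3.01].

### API

Orientations are given as a rotation vector (axis times angle).
In Python, from station import robot gives the robot as it stands.
- The arm moves only by the shell command python3 -m inch 'ROWS' [FORCE]. ROWS is JSON, a list of rows, each a list of 5 numbers: the shift along the tool's x, y, z normalised to -1 to 1, where 1 is 0.025 m, then the turn about the tool's z normalised to -1 to 1, where 1 is 6 degrees, then the gripper command: -1 is shut, 1 is fully open, values between are in proportion. In form: [[tx, ty, tz, spin, claw], ...]. A call has 1 to 5 rows; each row shifts and turns the commanded pose from where the row before left it, along the tool's axes as they then stand; what a row does not reach is not made up. A row lasts 1/10 s, in which the tool goes at most 50 mm and 8.59 degrees, less where a joint would pass 70% of its speed; a pose out of reach is approached as far as the arm can. A call with a number of a shift or a turn outside -1 to 1 is refused whole. A call with a gripper value outside its range is refused whole. The fingers move at their own pace and stop on an object; FORCE is the grip in N (left out, the last holds). Time passes only in rows, so rows that do not move let the fingers close. It gives the time, the measured TCP pose, the force, the opening and the grip force at its end, in the units of the state.
- robot.sense(): the state, without advancing time (a new reading comes with each control period).
- robot.read_camera(name): name is "scene" or "side" or "wrist"; returns the picture (400x640x3 uint8, blue, green, red); there is no depth.
- robot.camera_info(name): a dict with "intrinsics" (3x3 intrinsics, pixels), "xyz" and "orientation" of the camera in the world. Camera axes: x right, y down, z forward; pixel columns grow to the right and rows downward; lengths in mm; the calibration is good to about 2 mm. A picture is of the moment at which its call begins: read the wrist's pose just before it. camera_info takes no time and is no camera call; for the wrist camera it gives the pose at the moment of the call.
- robot.finish_job(): hands the job in; it is judged then, once.
The state is a dict: "time": time; "joint_positions": joint angles; "qd": joint speeds; "effort": joint torques, N m; "position": TCP position; "tcp_rot": TCP orientation; "force": force on the tool from outside, world axes, zero at the start; "moment": the same for the moment, N m; "grip_width": finger opening in mm; "gripper_force": force on a finger pad.
Only numpy, scipy, OpenCV 4.12 (cv2) and the standard library are available. Lean on these libraries where they do the work, as an engineer would, in place of code of your own. Each camera call takes 0.05 s, during which the arm holds its last target. There are 200 camera calls.

## Working session

There is one attempt and no reset: what is moved stays moved. The work goes in short steps, Python scripts to look and compute and a shell command to move; the robot and the scene stay as the last step left them, time stands still between calls to the robot, and variables do not carry over. Pictures are saved under pics/ and viewed, at most 14 in all, crops included, and the job is handed in when it is done.

```bash
ls; mkdir -p pics; python3 - <<'E'
from station import robot
import cv2
for n in("scene","side","wrist"):
    i=robot.camera_info(n);print(n,i)
    cv2.imwrite(f"pics/{n}0.png",robot.read_camera(n))
s=robot.sense();print(s,robot.hold_point_z)
E
```

```text
pics
scene {'intrinsics': array([[410.66562867,   0.        , 316.31763046],
       [  0.        , 410.66562867, 192.32737128],
       [  0.        ,   0.        ,   1.        ]]), 'xyz': array([ 139.61673678, -576.23501626,  920.16406224]), 'orientation': array([-2.32445928,  0.68248737, -0.25633694])}
side {'intrinsics': array([[389.79052068,   0.        , 321.6222432 ],
       [  0.        , 389.79052068, 198.75336333],
       [  0.        ,   0.        ,   1.        ]]), 'xyz': array([207.08484007, 809.89833941, 713.70907415]), 'orientation': array([-0.36847549,  2.53754691, -1.53934461])}
wrist {'intrinsics': array([[334.29551068,   0.        , 330.58331373],
       [  0.        , 334.29551068, 200.72290781],
       [  0.        ,   0.        ,   1.        ]]), 'xyz': array([673.75139693,  71.0014301 , 372.20410794]), 'orientation': array([ 2.86071908e+00, -1.92725290e-04, -1.41150588e-03])}
{'time': 0.15, 'joint_positions': array([-0.1495055 ,  0.42660975,  0.0738529 ,  1.60643902, -0.03413   ,
        1.11078527, -0.06713179]), 'qd': array([ 0.00017165,  0.00073887,  0.00047787, -0.00228198,  0.00073042,
        0.00028248, -0.00067362]), 'effort': array([ 3.53649346e-03, -9.50319314e+01,  3.76378521e+00, -4.63760948e+01,
        1.94719800e-02,  7.75260734e-03, -7.80283835e-05]), 'position': array([ 6.74696334e+02, -6.27006626e-03,  2.30766327e+02]), 'tcp_rot': array([-2.22104385e+00, -2.22089286e+00,  1.13091136e-03]), 'force': array([ 0.37716335,  0.01937381, -0.13969689]), 'moment': array([ 0.00563462, -0.00899228,  0.00073015]), 'gripper_force': 0.0, 'grip_width': 85.16636311250049} 18.700000000000003
```

View pics/scene0.png

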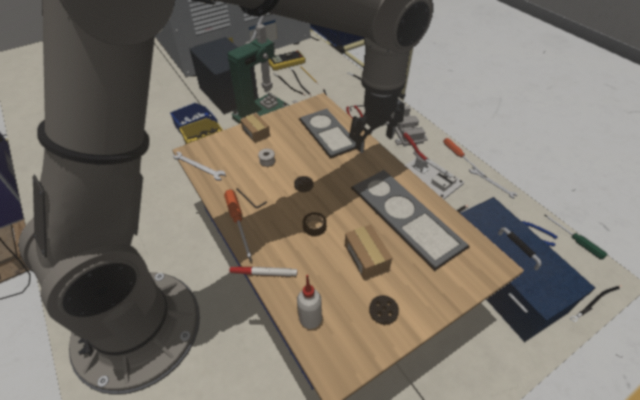

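View pics/side0.png

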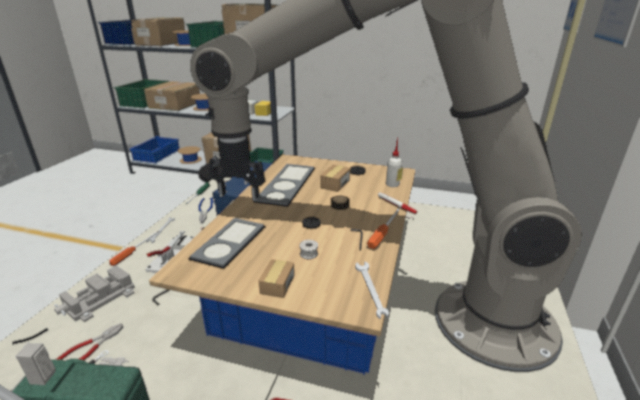

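View pics/wrist0.png

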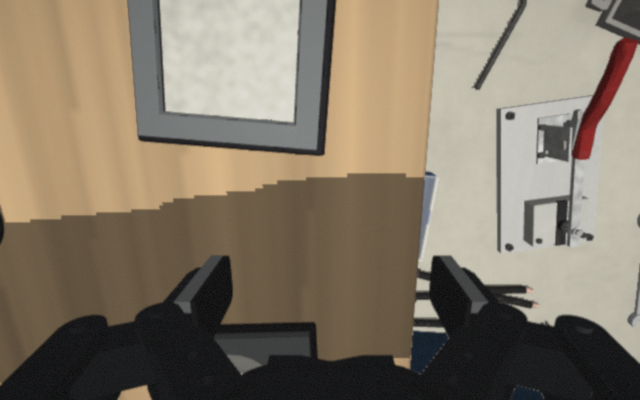

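```bash
cat > h.py <<'E'
import numpy as np, cv2
from scipy.spatial.transform import Rotation as R
from station import robot
def ray(info,uv,z):
    """cast pixels onto plane at height z"""
    uv=np.atleast_2d(np.asarray(uv,float)); K=info["intrinsics"]
    d=np.c_[uv,np.ones(len(uv))]@np.linalg.inv(K).T@R.from_rotvec(info["orientation"]).as_matrix().T
    c=info["xyz"]; return (c+d*((z-c[2])/d[:,2])[:,None])[:,:2]
def proj(info,p):
    q=(np.atleast_2d(p)-info["xyz"])@R.from_rotvec(info["orientation"]).as_matrix()@info["intrinsics"].T
    return q[:,:2]/q[:,2:]
E
python3 - <<'E'
from h import *
i=robot.camera_info("scene"); j=robot.camera_info("side")
for n,z,a,b in [("Lcarton",245,(365,243),(336,173)),("Scarton",235,(255,123),(277,271)),("roller",226,(267,153),(309,244)),
 ("swheel",212,(304,183),(312,222)),("tape",219,(314,220),(340,200)),("lwheel",214,(383,308),(358,170)),("bottle base",200,(311,322),(393,184)),
 ("Lrect",206,(432,237),(291,174)),("Lend",206,(377,186),(275,196)),("Srect",206,(334,140),(238,231)),("Sround",206,(317,122),(217,251))]:
    print(n,ray(i,a,z).round(),ray(j,b,z).round())
E
```

```text
Lcarton [[ 474. -228.]] [[ 471. -224.]]
Scarton [[468. 245.]] [[466. 248.]]
roller [[443. 132.]] [[440. 128.]]
swheel [[473.   6.]] [[470.  14.]]
tape [[ 431. -106.]] [[ 429. -108.]]
lwheel [[ 429. -346.]] [[ 426. -336.]]
bottle base [[ 306. -291.]] [[ 307. -292.]]
Lrect [[ 623. -272.]] [[ 629. -262.]]
Lend [[617. -92.]] [[ 619. -103.]]
Srect [[625. 101.]] [[633.  96.]]
Sround [[628. 190.]] [[639. 185.]]
```

```bash
python3 -m inch '[[0,0,-1,0,1],[0.75,-0.85,-1,0,1],[0.75,-0.85,-1,0,1],[0.75,-0.85,-1,0,1],[0.75,-0.85,-1,0,1]]'; python3 -m inch '[[0.75,-0.85,-1,0,1],[0.75,-0.85,-1,0,1],[0.75,-0.85,0,0,1],[0,0,0,0,1],[0,0,0,0,1]]'
python3 - <<'E'
from h import *
import pickle
i=robot.camera_info("wrist");im=robot.read_camera("wrist");cv2.imwrite("pics/w1.png",im);pickle.dump(i,open("w1.pkl","wb"));print(robot.sense()["position"],robot.sense()["qd"].round(3))
E
python3 -m inch '[[-1,0,0,0,1],[-1,0,0,0,1],[-1,0,0,0,1],[-1,0,0,0,1],[-1,0,0,0,1]]';python3 -m inch '[[-1,0,0,0,1],[-1,0,0,0,1],[-1,0,0,0,1],[-1,0,0,0,1],[-1,0,0,0,1]]';python3 -m inch '[[-1,0,0,0,1],[-1,0,0,0,1],[-1,0,0,0,1],[0,0,0,0,1],[0,0,0,0,1]]'
python3 - <<'E'
from h import *
import pickle
i=robot.camera_info("wrist");im=robot.read_camera("wrist");cv2.imwrite("pics/w2.png",im);pickle.dump(i,open("w2.pkl","wb"));print(robot.sense()["position"],robot.sense()["time"])
E
```

```text
time: 0.65
position: [588.9, 75.6, 357.0]
tcp_rot: [-2.221, -2.221, 0.001]
force: [0.9, -0.4, 0.6]
grip_width: 85.5
gripper_force: 0.0
time: 1.15
position: [526.0, 131.3, 406.4]
tcp_rot: [2.22, 2.222, 0.0]
force: [1.1, 0.2, 0.1]
grip_width: 85.4
gripper_force: 0.0
[526.39279008 130.74521266 406.0480764 ] [ 0.01   0.014  0.009 -0.006  0.     0.001 -0.   ]
time: 1.7
position: [526.5, 4.1, 405.7]
tcp_rot: [-2.223, -2.219, 0.002]
force: [0.3, 0.1, 0.3]
grip_width: 85.1
gripper_force: 0.0
time: 2.2
position: [526.2, -120.9, 405.7]
tcp_rot: [-2.223, -2.219, 0.002]
force: [0.4, -0.2, -0.2]
grip_width: 85.5
gripper_force: 0.0
time: 2.7
position: [526.1, -194.9, 405.6]
tcp_rot: [-2.223, -2.218, 0.002]
force: [0.1, 0.2, 0.4]
grip_width: 85.6
gripper_force: 0.0
[ 526.25794593 -193.95076627  405.75070841] 2.75
```

View pics/w1.png

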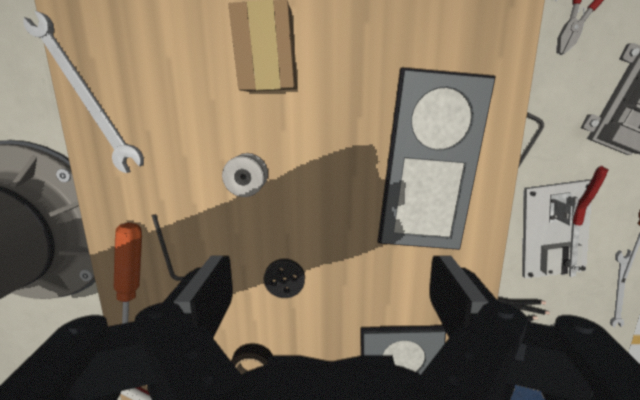

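View pics/w2.png

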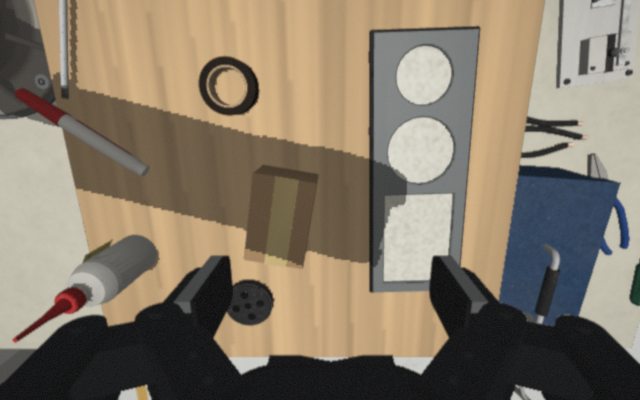

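```bash
python3 - <<'E'
from h import *
import pickle
def comps(n,rng,z,box,amin):
    im=cv2.imread(f"pics/{n}.png");i=pickle.load(open(f"{n}.pkl","rb"))
    hsv=cv2.cvtColor(im,cv2.COLOR_BGR2HSV);m=cv2.inRange(hsv,np.array(rng[0]),np.array(rng[1]))
    k=np.zeros_like(m);x0,y0,x1,y1=box;k[y0:y1,x0:x1]=255;m&=k
    m=cv2.morphologyEx(m,cv2.MORPH_OPEN,np.ones((3,3)))
    for c in cv2.findContours(m,cv2.RETR_EXTERNAL,cv2.CHAIN_APPROX_NONE)[0]:
        if cv2.contourArea(c)<amin: continue
        p=ray(i,c[:,0],z).astype(np.float32); h=cv2.convexHull(p)
        (a,r,t)=cv2.minAreaRect(h); M=cv2.moments(h); 
        print(n,"px",c[:,0].mean(0).round(),"cent",np.round([M['m10']/M['m00'],M['m01']/M['m00']],1),"rect",np.round(a,1),np.round(r,1),round(t,1))
print("seats S");comps("w1",([0,0,120],[180,60,255]),206,(385,75,490,245),500)
print("seats L");comps("w2",([0,0,110],[180,60,255]),206,(375,32,475,290),500)
print("tray pan S");comps("w1",([0,0,0],[180,75,255]),210,(370,60,500,260),5000)
print("tray pan L");comps("w2",([0,0,0],[180,75,255]),210,(355,20,490,300),5000)
print("roller");comps("w1",([0,0,90],[180,60,255]),226,(215,145,275,205),500)
print("sw");comps("w1",([0,0,0],[180,255,62]),212,(255,250,315,305),500)
print("lw");comps("w2",([0,0,0],[180,255,70]),214,(230,275,280,330),500)
print("tape");comps("w2",([0,0,0],[180,255,70]),219,(190,45,270,125),500)
a=cv2.resize(cv2.imread("pics/w2.png")[155:280,235:330],None,fx=4,fy=4,interpolation=2)
b=cv2.resize(cv2.imread("pics/w1.png")[0:110,220:310],None,fx=4,fy=4,interpolation=2)
c=np.zeros((500,760,3),np.uint8);c[:,:380]=a;c[:440,400:]=b;cv2.imwrite("pics/z.png",c)
E
```

```text
seats S
w1 px [429. 196.] cent [628.5 107.1] rect [627.9 106.4] [82.9 62.6] 85.3
w1 px [430. 107.] cent [628.4 194.3] rect [624.7 192.7] [59.5 80.1] 65.7
seats L
w2 px [423. 178.] cent [ 617.1 -190.7] rect [ 618.4 -193.5] [ 95.  270.3] 2.0
tray pan S
w1 px [433. 157.] cent [628.7 142.7] rect [628.6 142.8] [179.8  91.3] 85.3
tray pan L
w2 px [424. 166.] cent [ 625.3 -203.8] rect [ 632.9 -198.7] [136.2 285.1] 2.0
roller
w1 px [246. 173.] cent [439.8 135.7] rect [438.9 136. ] [44.3 40.5] 83.7
sw
w1 px [284. 277.] cent [472.8  15.6] rect [472.3  15.6] [46.5 43.8] 88.7
lw
w2 px [249. 301.] cent [ 432.6 -339.9] rect [ 434.  -340.3] [55.7 47.7] 85.1
tape
w2 px [228.  86.] cent [ 430.1 -107.7] rect [ 430.1 -107.5] [50.2 53. ] 86.4
```

View pics/z.png

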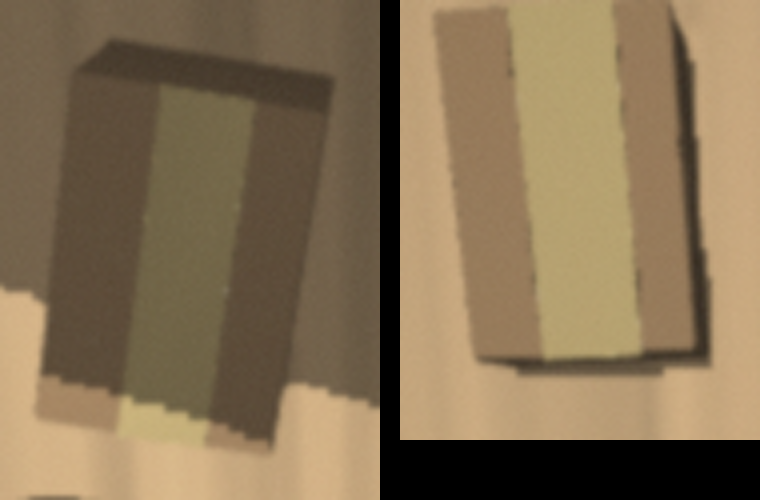

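```bash
python3 - <<'E'
from h import *
import pickle
w1=pickle.load(open("w1.pkl","rb"));w2=pickle.load(open("w2.pkl","rb"))
def rect(n,i,c,z):
    p=ray(i,np.array(c),z).astype(np.float32);a,r,t=cv2.minAreaRect(p);print(n,p.mean(0).round(1),np.round(r,1),round(t,1),"edges",[np.round(np.degrees(np.arctan2(*(p[(k+1)%4]-p[k])[::-1])),1) for k in range(4)])
f=lambda c,o:[(o[0]+x/4,o[1]+y/4) for x,y in c]
rect("Lc",w2,f([(75,72),(328,113),(272,450),(37,418)],(235,155)),245)
rect("Sc",w1,f([(35,13),(268,0),(295,346),(76,357)],(220,0)),235)
rect("Lrect seat",w2,[(386,195),(453,194),(450,282),(382,283)],208)
rect("Ltray",w2,[(370.5,30),(479.5,28),(462,291),(370.5,291)],210)
print("Lround",ray(w2,[(424.5,74.5),(421,150)],207).round(1))
print("Sround",ray(w1,[(442,118)],207).round(1))
im=cv2.imread("pics/w2.png");g=im.min(2)
for t in (100,130,150):
  m=((g>t)*255).astype(np.uint8);m[:,:376]=0;m[:,474:]=0;m[292:]=0
  for c in cv2.findContours(m,0,cv2.CHAIN_APPROX_NONE)[0]:
    if cv2.contourArea(c)>800:
      p=ray(w2,c[:,0],207).astype(np.float32);print(t,cv2.boundingRect(c),np.round(cv2.minAreaRect(p)[0],1),np.round(cv2.minAreaRect(p)[1],1))
print(robot.sense()["joint_positions"])
E
```

```text
Lc [ 475.7 -232.6] [88.8 58.8] 80.1 edges [np.float32(-9.6), np.float32(-100.0), np.float32(171.3), np.float32(80.1)]
Sc [466.2 250.3] [48.8 68.1] 2.9 edges [np.float32(2.9), np.float32(-87.0), np.float32(-177.2), np.float32(92.9)]
Lrect seat [ 619.8 -266.8] [ 77.1 103.6] 0.8 edges [np.float32(0.8), np.float32(-86.2), np.float32(-179.2), np.float32(90.0)]
Ltray [ 616.7 -193.1] [104. 273.] 1.8 edges [np.float32(0.8), np.float32(-87.3), np.float32(179.9), np.float32(91.8)]
Lround [[ 614.7  -96.7]
 [ 616.6 -168.6]]
Sround [[635.4 189.4]]
100 (461, 115, 13, 157) [ 668.6 -220.3] [ 13.4 171.5]
100 (376, 30, 98, 262) [ 618.9 -194.5] [ 93.9 272.3]
100 (376, 0, 98, 29) [611.2 -45.1] [22.9 89.9]
130 (383, 193, 70, 89) [ 618.3 -265.4] [ 71.8 102.2]
130 (387, 117, 66, 66) [ 616.1 -168.4] [63.9 66.2]
130 (396, 46, 56, 59) [613.2 -97.4] [52.2 52.3]
130 (376, 34, 31, 97) [ 582.8 -104.8] [28.1 87.6]
150 (384, 194, 68, 87) [ 618.6 -265.4] [ 71.  100.7]
150 (388, 117, 65, 66) [ 616.4 -168.4] [63.5 65.6]
150 (397, 46, 54, 59) [613.7 -97.5] [50.8 51.9]
[ 0.00353606  0.12474352  0.26535336  1.6338841  -0.0330685   1.38838669
  0.27210028]
```

```bash
cat > g.py <<'E'
import sys
from h import *
x,y,z,yaw=map(float,sys.argv[1:5]) # yaw: world angle of tool y axis, deg
s=robot.sense();M=R.from_rotvec(s["tcp_rot"]).as_matrix()
d=M.T@(np.array([x,y,z])-s["position"])/25
c=np.degrees(np.arctan2(M[1,1],M[0,1]))
print("t",round(s["time"],2),"pos",s["position"].round(1),"yaw",c.round(1),"units",d.round(2),"spin",round(-(yaw-c)/6,2),"w",round(s["grip_width"],1),"gf",round(s["gripper_force"],1),"F",s["force"].round(1))
E
python3 g.py 475.7 -232.6 212 -9.9
```

```text
t 2.75 pos [ 526.3 -194.   405.8] yaw -0.0 units [-1.55 -2.01  7.75] spin 1.64 w 85.6 gf 0.0 F [0.7 0.5 0.6]
```

```bash
python3 -m inch '[[-0.77,-1,1,0,1],[-0.78,-1,1,0,1],[0,0,1,0.82,1],[0,0,1,0.82,1],[0,0,0,0,1]]' 40 | head -2; python3 g.py 475.7 -232.6 212 -9.9
```

```text
time: 3.25
position: [475.0, -231.4, 303.6]
t 3.25 pos [ 475.  -231.4  303.6] yaw -9.9 units [-0.05  0.05  3.67] spin 0.0 w 85.6 gf 0.0 F [-0.8  0.1  0.8]
```

```bash
python3 -m inch '[[0,0,1,0,1],[0,0,1,0,1],[0,0,1,0,1],[0,0,0.66,0,1],[0,0,0,0,1]]' | sed -n '2p;4p'; python3 -m inch '[[0,0,0,0,-1],[0,0,0,0,-1],[0,0,0,0,-1],[0,0,0,0,-1],[0,0,0,0,-1]]'; python3 g.py 618.6 -265.3 218 1.6
```

```text
position: [476.0, -231.7, 214.0]
force: [0.2, 0.5, 0.9]
time: 4.25
position: [477.1, -232.6, 216.5]
tcp_rot: [2.402, 2.022, 0.002]
force: [-0.0, 1.6, 6.9]
grip_width: 59.6
gripper_force: 43.1
t 4.25 pos [ 477.1 -232.6  216.5] yaw -9.8 units [-0.32  5.8  -0.05] spin -1.9 w 59.6 gf 43.1 F [-0.   1.6  6.9]
```

```bash
python3 -m inch '[[0,0,-1,0,-1],[0,0,-1,0,-1],[-0.06,1,0,0,-1],[-0.06,1,0,0,-1],[-0.05,1,0,0,-1]]' | sed -n '2p;6p';python3 -m inch '[[-0.05,1,0,0,-1],[-0.05,1,0,0,-1],[-0.05,0.8,0,-0.95,-1],[0,0,0,-0.95,-1],[0,0,0,0,-1]]' | sed -n '2p;4p'; python3 g.py 618.6 -265.3 224 1.6
python3 - <<'E'
from h import *
im=robot.read_camera("wrist");cv2.imwrite("pics/w3.png",im)
E
```

```text
position: [550.5, -249.7, 266.1]
gripper_force: 45.3
position: [618.1, -265.2, 265.2]
force: [-1.0, 0.3, -2.5]
t 5.25 pos [ 618.1 -265.2  265.2] yaw 1.7 units [-0.01  0.02  1.65] spin 0.02 w 59.1 gf 45.3 F [-1.   0.3 -2.5]
```

View pics/w3.png

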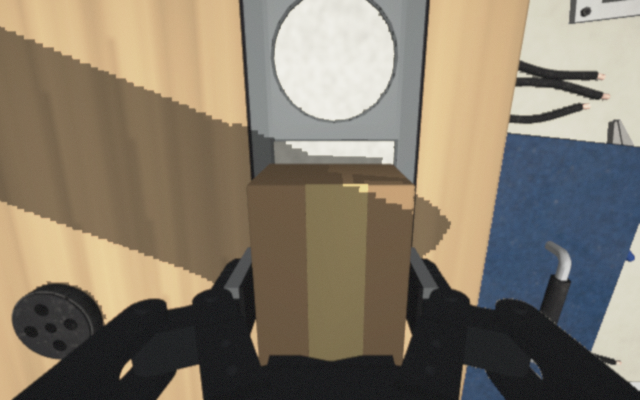

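```bash
python3 -m inch '[[0,0,0.8,0,-1],[0,0,0.6,0,-1],[0,0,0.2,0,-1],[0,0,0,0,-1]]' | sed -n '2p;4p'; python3 -m inch '[[0,0,0.06,0,-1],[0,0,0,0,-1]]' | sed -n '2p;4p'
```

```text
position: [617.2, -265.0, 224.2]
force: [-0.8, 0.1, -1.8]
position: [617.9, -265.3, 223.8]
force: [0.3, -0.8, -1.6]
```

```bash
python3 -m inch '[[0,0,0.1,0,-1],[0,0,0,0,-1]]' | sed -n '2p;4p';  python3 -m inch '[[0,0,0.06,0,-1],[0,0,0,0,-1]]' | sed -n '2p;4p'
```

```text
position: [618.1, -265.4, 222.5]
force: [-4.2, 1.4, 11.2]
position: [618.2, -265.4, 222.5]
force: [-10.7, 5.3, 27.8]
```

```bash
python3 -m inch '[[0,0,-0.06,0,1],[0,0,0,0,1],[0,0,0,0,1],[0,0,0,0,1]]' | sed -n '2p;4,5p';  python3 -m inch '[[0,0,-0.8,0,1],[0,0,-0.8,0,1],[0,0,-0.8,0,1],[0,0,-0.6,0,1],[0,0,0,0,1]]' | sed -n '2p;4p'; python3 g.py 433 -340 205 0
python3 - <<'E'
from h import *
im=robot.read_camera("wrist");cv2.imwrite("pics/w4.png",im)
E
```

```text
position: [617.7, -265.2, 220.6]
force: [0.2, 0.0, 0.5]
grip_width: 85.3
position: [618.4, -265.6, 297.8]
force: [0.3, -0.3, 0.6]
t 7.2 pos [ 618.4 -265.6  297.8] yaw 1.6 units [-2.77 -7.51  3.7 ] spin 0.26 w 85.2 gf 0.0 F [ 0.3 -0.3  0.6]
```

View pics/w4.png

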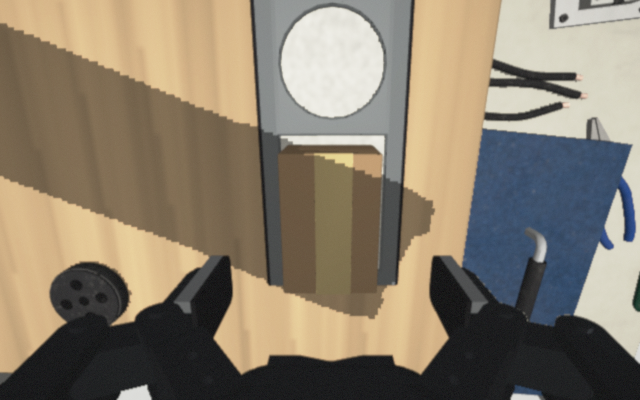

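```bash
python3 -m inch '[[-0.35,-1,0,0,1],[-0.35,-1,0,0,1],[-0.35,-1,0,0,1],[-0.35,-1,0,0,1],[-0.35,-1,0,0,1]]' | sed -n '2p';  python3 -m inch '[[-0.35,-1,0,0,1],[-0.35,-1,0,0,1],[-0.32,-0.5,1,0,1],[0,0,0,0,1],[0,0,0,0,1]]' | sed -n '2p;4p'; python3 g.py 433 -340 205 0
python3 - <<'E'
from h import *
i=robot.camera_info("wrist")
im=robot.read_camera("wrist");print(proj(i,[433,-340,214]))
cv2.imwrite("pics/w5.png",im)
E
```

```text
position: [492.5, -312.4, 294.5]
position: [432.1, -339.1, 270.2]
force: [0.2, -0.1, 1.4]
t 8.25 pos [ 432.1 -339.1  270.2] yaw 1.5 units [-0.04  0.04  2.61] spin 0.26 w 85.8 gf 0.0 F [ 0.2 -0.1  1.4]
[[333.76174745 223.66773473]]
```

View pics/w5.png

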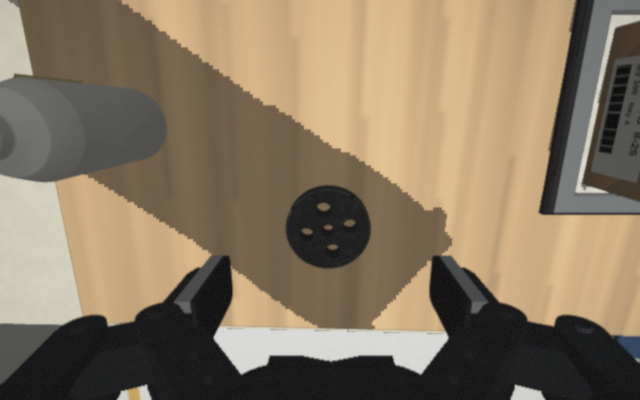

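```bash
python3 -m inch '[[-0.06,-0.07,1,0,0.5],[0,0,1,0,0.5],[0,0,0.3,0,0.5],[0,0,0,0,0.5],[0,0,0,0,0.5]]' | sed -n '2p;4,5p';  python3 -m inch '[[0,0,0.15,0,0.5],[0,0,0,0,0.5]]' | sed -n '2p;4,5p';python3 -m inch '[[0,0,0.1,0,0.5],[0,0,0,0,0.5]]' | sed -n '2p;4,5p'
```

```text
position: [431.2, -341.1, 214.3]
force: [-0.4, 0.8, -0.2]
grip_width: 63.9
position: [430.7, -341.1, 209.9]
force: [-0.4, 0.1, 0.2]
grip_width: 64.1
position: [430.4, -341.0, 207.0]
force: [1.0, 0.2, 0.4]
grip_width: 64.2
```

```bash
for k in 1 2 ; do python3 -m inch '[[0,0,0.08,0,0.5],[0,0,0,0,0.5]]' | sed -n '2p;4p'; done
```

```text
position: [430.3, -341.0, 204.9]
force: [0.3, -0.2, -0.1]
position: [430.4, -341.0, 202.8]
force: [0.6, 0.2, -0.6]
```

```bash
for k in 1 2 ; do python3 -m inch '[[0,0,0.08,0,0.5],[0,0,0,0,0.5]]' | sed -n '2p;4p'; done
```

```text
position: [430.3, -341.0, 200.8]
force: [-0.7, 0.1, -0.3]
position: [430.3, -341.0, 198.8]
force: [0.1, 0.8, -0.1]
```

```bash
for k in 1 2 ; do python3 -m inch '[[0,0,0.08,0,0.5],[0,0,0,0,0.5]]' | sed -n '2p;4p'; done
```

```text
position: [430.3, -341.0, 196.8]
force: [0.1, 0.4, -0.1]
position: [430.4, -341.0, 194.8]
force: [0.3, -0.5, -0.5]
```

```bash
python3 -m inch '[[0,0,0.06,0,0.5],[0,0,0,0,0.5]]' | sed -n '2p;4p'
```

```text
position: [430.5, -341.1, 194.0]
force: [-2.7, 2.4, 8.4]
```

```bash
python3 -m inch '[[0,0,-0.25,0,0.5],[0,0,0,0,0.5]]' | sed -n '2p;4p';python3 -m inch '[[0,0,0,0,-1],[0,0,0,0,-1],[0,0,0,0,-1],[0,0,0,0,-1]]' ; python3 -m inch '[[0,0,-0.4,0,-1],[0,0,-0.8,0,-1],[0,0,-0.8,0,-1],[0,0,0,0,-1]]' | sed -n '2p;4,6p'; python3 g.py 616 -168.8 220 1.6
```

```text
position: [430.7, -341.3, 200.6]
force: [-0.5, -0.7, -0.5]
time: 11.2
position: [430.6, -341.1, 200.3]
tcp_rot: [2.191, 2.251, 0.0]
force: [-3.0, 2.7, 10.3]
grip_width: 49.5
gripper_force: 40.1
position: [431.4, -341.8, 252.6]
force: [-0.2, -0.4, -0.8]
grip_width: 49.0
gripper_force: 42.0
t 11.6 pos [ 431.4 -341.8  252.6] yaw 1.6 units [6.72 7.57 1.31] spin -0.01 w 49.0 gf 42.0 F [-0.2 -0.4 -0.8]
```

```bash
python3 - <<'E'
from h import *
im=robot.read_camera("wrist");s=robot.read_camera("side");i=robot.camera_info("side");u=proj(i,robot.sense()["position"])[0].astype(int);print(u)
a=cv2.resize(im[150:400,150:510],None,fx=1.1,fy=1.1)
x,y=u;b=cv2.resize(s[y-50:y+30,x-45:x+45],None,fx=4,fy=4,interpolation=2)
c=np.zeros((330,770,3),np.uint8);c[:a.shape[0],:a.shape[1]]=a;c[:320,400:760]=b;cv2.imwrite("pics/w6.png",c)
E
```

```text
[357 158]
```

View pics/w6.png

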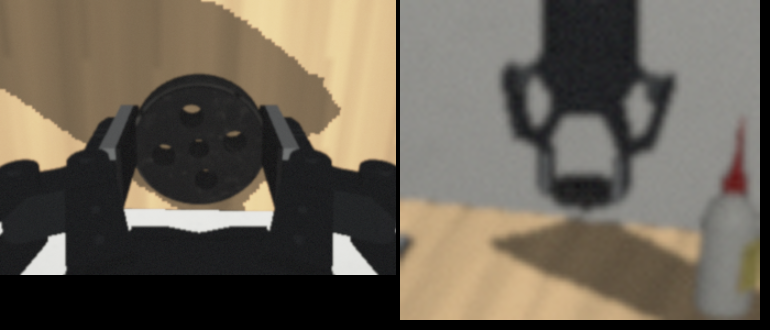

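```bash
python3 -m inch '[[1,0.6,-1,0,-1],[1,0.8,0,0,-1],[1,1,0,0,-1],[1,1,0,0,-1],[1,1,0,0,-1]]' | sed -n '2p;6p';  python3 -m inch '[[1,1,0,0,-1],[0.72,1,0,0,-1],[0,1,0,0,-1],[0,0.17,0,0,-1],[0,0,0,0,-1]]' | sed -n '2p;6p'; python3 g.py 616 -168.8 212 1.6
python3 - <<'E'
from h import *
im=robot.read_camera("wrist");cv2.imwrite("pics/w7.png",im)
print(proj(robot.camera_info("wrist"),[616,-168.8,210]))
E
```

```text
position: [537.4, -211.8, 274.0]
gripper_force: 42.0
position: [614.9, -167.9, 273.5]
gripper_force: 41.9
t 12.7 pos [ 614.9 -167.9  273.5] yaw 1.6 units [-0.04  0.05  2.46] spin -0.01 w 49.2 gf 41.9 F [-0.4 -0.4 -0.2]
[[334.92168508 218.91329508]]
```

View pics/w7.png

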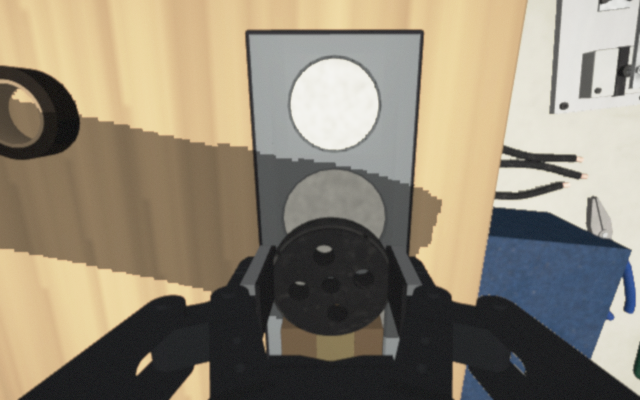

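```bash
python3 - <<'E'
from h import *
i=robot.camera_info("wrist")
for z in (284,288):print(ray(i,[(331,283),(272,283),(390,283)],z).round(1))
E
python3 -m inch '[[-0.02,0.04,1,0,-1],[0,0,0.9,0,-1],[0,0,0.3,0,-1],[0,0,0,0,-1]]' | sed -n '2p;4,6p'; python3 -m inch '[[0,0,0.1,0,-1],[0,0,0,0,-1]]' | sed -n '2p;4p'
```

```text
[[ 613.6 -172.9]
 [ 587.6 -173.6]
 [ 639.5 -172.2]]
[[ 613.5 -170.6]
 [ 588.4 -171.3]
 [ 638.7 -169.9]]
position: [614.9, -168.8, 219.2]
force: [-0.5, -0.1, -0.5]
grip_width: 49.4
gripper_force: 41.9
position: [616.3, -168.7, 218.2]
force: [0.0, 0.4, -0.5]
```

```bash
python3 -m inch '[[0.08,0,0.15,0,-1],[0,0,0,0,-1]]' | sed -n '2p;4p'; python3 -m inch '[[0,0,0.15,0,-1],[0,0,0,0,-1]]' | sed -n '2p;4p'
```

```text
position: [616.0, -166.0, 213.5]
force: [-0.4, 0.8, 0.6]
position: [615.8, -166.4, 209.3]
force: [-0.2, 0.3, -0.1]
```

```bash
python3 -m inch '[[0,0,0.1,0,-1],[0,0,0,0,-1]]' | sed -n '2p;4p'; python3 -m inch '[[0,0,0.06,0,-1],[0,0,0,0,-1]]' | sed -n '2p;4p'
```

```text
position: [615.9, -166.4, 207.0]
force: [-0.4, -0.9, 0.7]
position: [616.2, -166.5, 206.4]
force: [-1.8, 0.6, 6.3]
```

```bash
python3 -m inch '[[0,0,0,0,0.5],[0,0,0,0,0.5],[0,0,0,0,0.5]]' | sed -n '2p;4,5p'; python3 -m inch '[[0,0,-0.4,0,0.5],[0,0,-1,0,1],[0,0,-1,0,1],[0,0,-1,0,1],[0,0,0,0,1]]' | sed -n '2p;4p'; python3 g.py 472.5 15.5 215 1.6
python3 - <<'E'
from h import *
i=robot.camera_info("wrist")
im=robot.read_camera("wrist");cv2.imwrite("pics/w8.png",im)
print(proj(i,[[616,-168.8,210],[616,-168.8,220]]).round())
E
```

```text
position: [616.0, -166.5, 205.7]
force: [-1.4, -0.5, -0.1]
grip_width: 64.3
position: [617.4, -166.9, 295.1]
force: [0.1, -0.1, -0.3]
t 14.95 pos [ 617.4 -166.9  295.1] yaw 1.5 units [ 7.45 -5.61  3.17] spin -0.01 w 85.2 gf 0.0 F [ 0.1 -0.1 -0.3]
[[329. 211.]
 [329. 215.]]
```

View pics/w8.png

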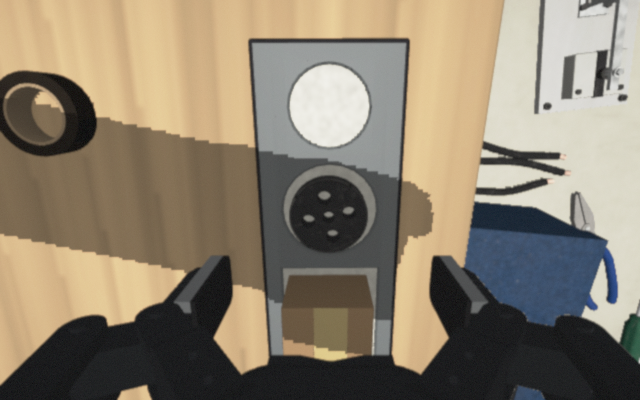

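```bash
cat > blob.py <<'E'
import sys
from h import *
# blob.py lo_hsv hi_hsv z x y R : centroid of the masked blob near a world point
lo,hi=[np.array(eval(a)) for a in sys.argv[1:3]];z,x,y,r=map(float,sys.argv[3:7])
i=robot.camera_info("wrist");im=robot.read_camera("wrist")
u,v=proj(i,[x,y,z])[0];q=r*334/(i["xyz"][2]-z)
m=cv2.inRange(cv2.cvtColor(im,cv2.COLOR_BGR2HSV),lo,hi);k=np.zeros_like(m);cv2.circle(k,(int(u),int(v)),int(q),255,-1)
m=cv2.morphologyEx(m&k,cv2.MORPH_OPEN,np.ones((3,3)))
c=max(cv2.findContours(m,0,cv2.CHAIN_APPROX_NONE)[0],key=cv2.contourArea)
p=ray(i,c[:,0],z).astype(np.float32);a,s,t=cv2.minAreaRect(p);print("pred px",(u.round(),v.round()),"rect",np.round(a,1),np.round(s,1),round(t,1),"circ",cv2.minEnclosingCircle(p),"bbox px",cv2.boundingRect(c))
E
python3 -m inch '[[1,-0.75,0,0,1],[1,-0.75,0,0,1],[1,-0.75,0,0,1],[1,-0.75,0,0,1],[1,-0.75,0,0,1]]' | sed -n '2p';  python3 -m inch '[[1,-0.75,0,0,1],[1,-0.75,0.6,0,1],[0.45,-0.36,0.6,0,1],[0,0,0,0,1],[0,0,0,0,1]]' | sed -n '2p;4p'
python3 blob.py '[0,0,0]' '[180,255,62]' 212 472.5 15.5 36; python3 g.py 472.5 15.5 212 1.6
```

```text
position: [517.7, -43.1, 290.3]
position: [470.9, 15.6, 260.9]
force: [0.3, 0.2, -0.7]
pred px (np.float64(335.0), np.float64(226.0)) rect [471.7  13.8] [44.7 46.7] 1.6 circ ((471.7223205566406, 13.583885192871094), 23.630813598632812) bbox px (297, 192, 74, 73)
t 16.05 pos [471.3  15.3 261.2] yaw 1.5 units [0.01 0.05 1.97] spin -0.01 w 85.5 gf 0.0 F [ 0.2  0.3 -0.1]
```

```bash
python3 -m inch '[[-0.03,0.02,1,0,0.4],[0,0,0.8,0,0.4],[0,0,0.4,0,0.4],[0,0,0,0,0.4],[0,0,0,0,0.4]]' | sed -n '2p;4,5p';  python3 g.py 471.7 14.3 201.5 1.6
```

```text
position: [471.9, 14.9, 206.5]
force: [-0.4, -0.1, -0.4]
grip_width: 60.1
t 16.55 pos [471.9  14.9 206.5] yaw 1.5 units [-0.02 -0.01  0.2 ] spin -0.01 w 60.1 gf 0.0 F [-0.4 -0.1 -0.4]
```

```bash
python3 -m inch '[[-0.02,0,0.2,0,0.4],[0,0,0,0,0.4]]' | sed -n '2p;4p';python3 -m inch '[[0,0,0,0,-1],[0,0,0,0,-1],[0,0,0,0,-1],[0,0,0,0,-1]]' |sed -n '2p;4,6p'; python3 -m inch '[[0,0,-0.4,0,-1],[0,0,-0.8,0,-1],[0,0,-1,0,-1],[0,0,-0.4,0,-1],[0,0,0,0,-1]]' | sed -n '2p;4,6p'; python3 g.py 634.9 189.1 220 -4.7;python3 blob.py '[0,0,0]' '[180,255,62]' 276 472 14.5 26
```

```text
position: [471.4, 14.6, 200.9]
force: [-0.3, 0.3, -0.2]
position: [471.5, 14.7, 201.5]
force: [-2.4, -0.5, 6.4]
grip_width: 41.3
gripper_force: 39.8
position: [472.0, 14.8, 267.3]
force: [0.2, 0.6, -0.7]
grip_width: 41.5
gripper_force: 40.8
t 17.65 pos [472.   14.8 267.3] yaw 1.6 units [6.79 6.7  1.91] spin 1.04 w 41.5 gf 40.8 F [ 0.2  0.6 -0.7]
pred px (np.float64(333.0), np.float64(273.0)) rect [470.   13.3] [54.8 48.4] 16.6 circ ((471.56683349609375, 10.166921615600586), 28.3395938873291) bbox px (268, 223, 127, 100)
```

```bash
python3 -m inch '[[1,1,0,0,-1],[1,1,0,0,-1],[1,1,0,0,-1],[1,1,0,0,-1],[1,1,0,0,-1]]' | sed -n '2p';  python3 -m inch '[[1,1,0,0,-1],[0.79,0.7,0,0,-1],[0,0,0,0,-1],[0,0,0,0,-1]]' | sed -n '2p;6p'; python3 g.py 634.9 188.1 212 1.6
python3 - <<'E'
from h import *
i=robot.camera_info("wrist");im=robot.read_camera("wrist");cv2.imwrite("pics/w9.png",im)
print(proj(i,[634.9,189.1,210]))
p=robot.sense()["position"]
for z in (p[2]+10,):print(proj(i,[p[0],p[1],z]))
E
```

```text
position: [593.2, 144.0, 264.2]
position: [633.6, 189.1, 263.8]
gripper_force: 40.8
t 18.6 pos [633.6 189.1 263.8] yaw 1.6 units [-0.04  0.06  2.07] spin -0.0 w 41.3 gf 40.8 F [ 0.2 -0.4 -1.2]
[[334.49708696 223.36205004]]
[[332.6517697  275.61864622]]
```

View pics/w9.png

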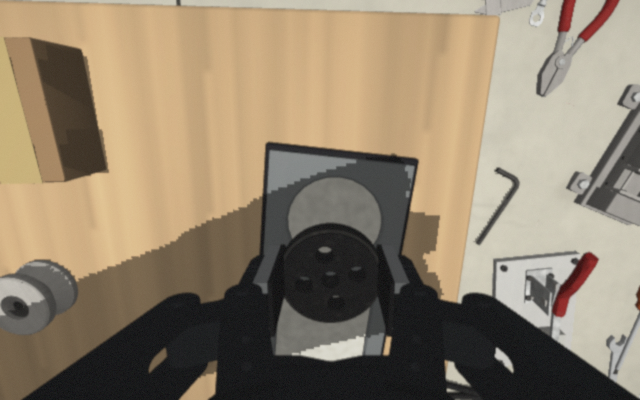

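```bash
python3 -m inch '[[0,0.05,1,0,-1],[0,0,0.8,0,-1],[0,0,0,0,-1],[0,0,0.2,0,-1],[0,0,0,0,-1]]' | sed -n '2p;4p'; python3 -m inch '[[0,0,0.08,0,-1],[0,0,0,0,-1]]' | sed -n '2p;4p'
```

```text
position: [635.4, 188.6, 216.3]
force: [-0.5, 0.3, -0.2]
position: [635.5, 189.0, 214.3]
force: [0.2, -0.3, -1.2]
```

```bash
python3 -m inch '[[0,0,0.15,0,-1],[0,0,0,0,-1]]' | sed -n '2p;4p'; python3 -m inch '[[0,0,0.1,0,-1],[0,0,0,0,-1]]' | sed -n '2p;4p'
```

```text
position: [635.2, 189.0, 209.7]
force: [0.3, 0.1, -1.4]
position: [635.4, 189.0, 207.6]
force: [0.4, 0.5, -0.2]
```

```bash
python3 -m inch '[[0,0,0.05,0,-1],[0,0,0,0,-1]]' | sed -n '2p;4p'
```

```text
position: [635.5, 189.0, 207.5]
force: [-5.0, -1.4, 14.2]
```

Seated at the expected height; release, and go to the roller.

```bash
python3 -m inch '[[0,0,-0.02,0,0.3],[0,0,0,0,0.3],[0,0,0,0,0.3]]' | sed -n '2p;4,5p'; python3 -m inch '[[0,0,-0.4,0,0.3],[0,0,-1,0,1],[0,0,-1,0,1],[0,0,0,0,1],[0,0,0,0,1]]' | sed -n '2p;4p'; python3 blob.py '[0,0,0]' '[180,255,62]' 218 635 189 36; python3 g.py 439.5 135.8 280 1.6
```

```text
position: [635.3, 189.0, 206.6]
force: [0.3, -0.2, -0.4]
grip_width: 55.7
position: [635.6, 189.0, 267.7]
force: [0.0, 0.0, 0.0]
pred px (np.float64(331.0), np.float64(226.0)) rect [634.4 187.2] [45.2 47.4] 1.5 circ ((634.7117309570312, 186.75201416015625), 24.690731048583984) bbox px (293, 191, 75, 74)
t 20.8 pos [635.2 188.9 266.8] yaw 1.6 units [-1.91 -7.88 -0.53] spin -0.01 w 85.4 gf 0.0 F [ 0.2 -0.  -0.2]
```

```bash
python3 -m inch '[[-0.25,-1,-0.5,0,1],[-0.25,-1,0,0,1],[-0.25,-1,0,0,1],[-0.25,-1,0,0,1],[-0.25,-1,0,0,1]]' | sed -n '2p';  python3 -m inch '[[-0.25,-1,0,0,1],[-0.25,-1,0,0,1],[-0.16,-0.88,0,0,1],[0,0,0,0,1],[0,0,0,0,1]]' | sed -n '2p;4p'
python3 blob.py '[0,0,70]' '[180,70,255]' 226 439.5 135.8 36; python3 g.py 439.5 135.8 208 1.6
```

```text
position: [509.8, 153.8, 278.4]
position: [439.6, 135.8, 279.1]
force: [1.0, -0.5, 0.5]
pred px (np.float64(332.0), np.float64(224.0)) rect [437.9 136.9] [40.4 45.8] 1.6 circ ((437.91046142578125, 136.98326110839844), 23.2948055267334) bbox px (297, 186, 66, 71)
t 21.85 pos [440.  136.  279.1] yaw 1.6 units [-0.01 -0.02  2.84] spin -0.01 w 85.3 gf 0.0 F [ 0.7 -0.9  0.7]
```

```bash
python3 -m inch '[[-0.05,-0.07,1,0,0.3],[0,0,1,0,0.3],[0,0,0.8,0,0.3],[0,0,0,0,0.3],[0,0,0,0,0.3]]' | sed -n '2p;4,5p';  python3 g.py 438.3 134.8 204 1.6
```

```text
position: [438.4, 134.7, 209.4]
force: [0.3, 0.3, 0.8]
grip_width: 55.8
t 22.35 pos [438.4 134.7 209.4] yaw 1.6 units [ 0.   -0.01  0.22] spin -0.01 w 55.8 gf 0.0 F [0.3 0.3 0.8]
```

```bash
python3 -m inch '[[0,0,0.2,0,0.3],[0,0,0,0,0.3]]' | sed -n '2p;4p';python3 -m inch '[[0,0,0,0,-1],[0,0,0,0,-1],[0,0,0,0,-1],[0,0,0,0,-1]]' |sed -n '2p;4,6p'; python3 -m inch '[[0,0,-0.4,0,-1],[0,0,-1,0,-1],[0,0,-1,0,-1],[0,0,-0.6,0,-1],[0,0,0,0,-1]]' | sed -n '2p;4,6p'; python3 g.py 614 -96.8 275 1.6
```

```text
position: [438.3, 134.7, 204.6]
force: [-0.2, -0.2, 0.0]
position: [438.2, 134.7, 205.1]
force: [-3.7, -1.0, 6.4]
grip_width: 38.4
gripper_force: 39.9
position: [439.0, 135.0, 281.9]
force: [-0.6, -0.6, -0.7]
grip_width: 38.8
gripper_force: 40.7
t 23.45 pos [439.  135.  281.9] yaw 1.6 units [-9.46  6.75  0.29] spin -0.01 w 38.8 gf 40.7 F [-0.6 -0.6 -0.7]
```

```bash
python3 -m inch '[[-0.95,0.68,0,0,-1],[-0.95,0.68,0,0,-1],[-0.95,0.68,0,0,-1],[-0.95,0.68,0,0,-1],[-0.95,0.68,0,0,-1]]' | sed -n '2p'; python3 -m inch '[[-0.95,0.68,0,0,-1],[-0.95,0.68,0,0,-1],[-0.95,0.68,0,0,-1],[-0.95,0.68,0,0,-1],[-0.95,0.68,0,0,-1]]' | sed -n '2p'; python3 -m inch '[[0,0,0.5,0,-1],[0,0,0,0,-1],[0,0,0,0,-1]]' | sed -n '2p;4,6p';  python3 g.py 614 -96.8 211 1.6
python3 - <<'E'
from h import *
i=robot.camera_info("wrist");im=robot.read_camera("wrist");cv2.imwrite("pics/w10.png",im)
p=robot.sense()["position"];print(proj(i,[[614,-96.8,210],[p[0],p[1],p[2]+21]]))
E
```

```text
position: [526.5, 17.1, 278.8]
position: [614.7, -99.1, 278.6]
position: [613.8, -97.5, 266.3]
force: [-0.5, -0.5, -0.6]
grip_width: 38.8
gripper_force: 40.6
t 24.75 pos [613.8 -97.5 266.3] yaw 1.6 units [0.03 0.01 2.21] spin -0.0 w 38.8 gf 40.6 F [-0.5 -0.5 -0.6]
[[332.59926577 221.19056797]
 [333.587923   287.19750206]]
```

View pics/w10.png

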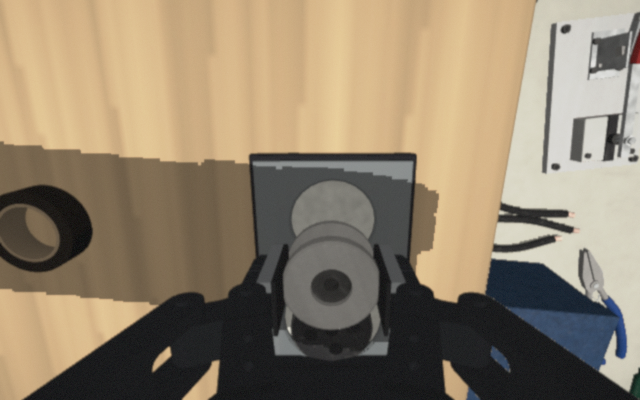

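```bash
python3 -m inch '[[0.02,0,1,0,-1],[0,0,0.8,0,-1],[0,0,0.1,0,-1],[0,0,0,0,-1],[0,0,0,0,-1]]' | sed -n '2p;4p'; python3 -m inch '[[0,0,0.1,0,-1],[0,0,0,0,-1]]' | sed -n '2p;4p'
```

```text
position: [614.9, -97.5, 220.7]
force: [-0.8, -0.6, -0.1]
position: [614.6, -97.7, 217.3]
force: [0.6, -0.5, -1.3]
```

```bash
python3 g.py 614 -96.8 211 1.6;  python3 -m inch '[[0,0,0.08,0,-1],[0,0,0,0,-1]]' | sed -n '2p;4p'
```

```text
t 25.5 pos [614.6 -97.7 217.3] yaw 1.6 units [ 0.04 -0.02  0.25] spin -0.01 w 39.2 gf 40.6 F [ 0.6 -0.5 -1.3]
position: [614.3, -97.7, 214.7]
force: [-0.0, -0.7, -1.6]
```

```bash
python3 -m inch '[[0.03,0,0.12,0,-1],[0,0,0,0,-1]]' | sed -n '2p;4p'; python3 -m inch '[[0,0,0.05,0,-1],[0,0,0,0,-1]]' | sed -n '2p;4p'
```

```text
position: [614.2, -96.8, 211.4]
force: [-0.8, 0.3, -0.5]
position: [614.4, -96.9, 211.2]
force: [-4.3, 0.5, 7.6]
```

```bash
python3 -m inch '[[0,0,0,0,0.2],[0,0,0,0,0.2],[0,0,0,0,0.2]]' | sed -n '2p;4,5p'; python3 -m inch '[[0,0,-0.6,0,0.2],[0,0,-1,0,1],[0,0,-1,0,1],[0,0,0,0,1],[0,0,0,0,1]]' | sed -n '2p;4p'; python3 blob.py '[0,0,40]' '[180,70,255]' 232 614 -97 24; python3 g.py 466.2 250.3 270 2.9
```

```text
position: [614.4, -97.0, 210.5]
force: [1.1, -0.0, -0.8]
grip_width: 51.4
position: [614.7, -97.0, 276.8]
force: [-0.9, 0.3, -1.4]
pred px (np.float64(331.0), np.float64(229.0)) rect [613.4 -97.6] [50.3 53.3] 1.5 circ ((613.4376220703125, -97.61966705322266), 27.163211822509766) bbox px (288, 186, 85, 85)
t 26.95 pos [614.3 -97.  275.8] yaw 1.6 units [14.05 -5.54  0.23] spin -0.22 w 85.8 gf 0.0 F [-0.1 -0.  -0.5]
```

```bash
python3 -m inch '[[1,-0.4,0,-0.22,1],[1,-0.4,0,0,1],[1,-0.4,0,0,1],[1,-0.4,0,0,1],[1,-0.4,0,0,1]]' | sed -n '2p'; python3 -m inch '[[1,-0.4,0,0,1],[1,-0.4,0,0,1],[1,-0.4,0,0,1],[1,-0.4,0,0,1],[1,-0.4,0,0,1]]' | sed -n '2p'; python3 -m inch '[[1,-0.4,0,0,1],[1,-0.4,0,0,1],[1,-0.4,0,0,1],[0.9,0,0,0,1],[0,0,0,0,1]]' | sed -n '2p;4p';  python3 g.py 466.2 250.3 208 2.9
```

```text
position: [557.8, 26.5, 274.9]
position: [501.6, 148.7, 275.0]
position: [466.5, 246.7, 274.9]
force: [-0.2, 0.5, -0.1]
t 28.45 pos [466.5 246.7 274.9] yaw 3.1 units [0.14 0.   2.68] spin 0.03 w 85.3 gf 0.0 F [-0.2  0.5 -0.1]
```

```bash
python3 - <<'E'
from h import *
i=robot.camera_info("wrist");im=robot.read_camera("wrist")
for x,ys in((453,range(200,300,4)),(479,range(200,300,4))):
    p=proj(i,[[x,y,235] for y in ys]).round().astype(int)
    print(x,[(y,tuple(int(c) for c in im[v,u])) for y,(u,v) in zip(ys,p) if 0<=v<400])
E
```

```text
453 [(200, (67, 87, 102)), (204, (69, 88, 104)), (208, (66, 87, 102)), (212, (66, 86, 102)), (216, (58, 77, 91)), (220, (48, 63, 79)), (224, (50, 67, 82)), (228, (50, 67, 81)), (232, (50, 66, 81)), (236, (50, 66, 80)), (240, (52, 67, 81)), (244, (51, 68, 83)), (248, (49, 67, 83)), (252, (49, 66, 81)), (256, (53, 69, 85)), (260, (52, 69, 84)), (264, (50, 68, 81)), (268, (51, 70, 85)), (272, (52, 69, 84)), (276, (54, 69, 85)), (280, (87, 118, 145)), (284, (88, 120, 149)), (288, (47, 62, 75)), (292, (118, 157, 186)), (296, (119, 157, 187))]
479 [(200, (68, 89, 105)), (204, (67, 89, 105)), (208, (67, 89, 104)), (212, (70, 91, 107)), (216, (67, 90, 105)), (220, (60, 84, 94)), (224, (61, 84, 94)), (228, (55, 77, 90)), (232, (57, 79, 91)), (236, (53, 72, 85)), (240, (50, 70, 84)), (244, (50, 68, 81)), (248, (53, 70, 84)), (252, (51, 68, 83)), (256, (51, 68, 83)), (260, (51, 70, 83)), (264, (51, 68, 84)), (268, (50, 69, 83)), (272, (52, 68, 83)), (276, (50, 67, 83)), (280, (52, 69, 84)), (284, (50, 68, 84)), (288, (40, 54, 64)), (292, (63, 83, 97)), (296, (112, 148, 175))]
```

```bash
python3 -m inch '[[0.15,0,1,0,1],[0,0,1,0,1],[0,0,0.6,0,1],[0,0,0,0,1],[0,0,0,0,1]]' | sed -n '2p;4p';python3 -m inch '[[0,0,0,0,-1],[0,0,0,0,-1],[0,0,0,0,-1],[0,0,0,0,-1],[0,0,0,0,-1]]' |sed -n '2p;4,6p'; python3 -m inch '[[0,0,-0.4,0,-1],[0,0,-1,0,-1],[0,0,-1,0,-1],[0,0,0,0,-1]]' | sed -n '2p;4,6p'; python3 g.py 628.1 106.9 265 -4.7
```

```text
position: [467.7, 246.9, 210.8]
force: [0.2, 0.6, 0.6]
position: [467.8, 247.7, 211.4]
force: [-0.7, -1.4, 5.4]
grip_width: 49.4
gripper_force: 41.2
position: [468.7, 248.4, 274.4]
force: [0.6, -0.5, -1.3]
grip_width: 49.1
gripper_force: 42.6
t 29.9 pos [468.7 248.4 274.4] yaw 2.9 units [-5.97  6.08  0.39] spin 1.26 w 49.1 gf 42.6 F [ 0.6 -0.5 -1.3]
```

```bash
python3 -m inch '[[-1,1,0,0,-1],[-1,1,0,0,-1],[-1,1,0,0,-1],[-1,1,0,0,-1],[-1,1,0,0,-1]]' | sed -n '2p'; python3 -m inch '[[-1,1,0,0,-1],[-0.08,0.08,0,0.63,-1],[0,0,0,0.63,-1],[0,0,0,0,-1],[0,0,0,0,-1]]' | sed -n '2p;4,6p';  python3 g.py 628 104.2 217.4 -4.7
python3 - <<'E'
from h import *
i=robot.camera_info("wrist");im=robot.read_camera("wrist")
p=robot.sense()["position"];M=R.from_rotvec(robot.sense()["tcp_rot"]).as_matrix();tx=M[:2,0]
z=p[2]-11.4+35
for o in(-17,17):
  print(o,[(d,tuple(int(c) for c in im[v,u])) for d in range(24,56,2) for u,v in proj(i,[*(p[:2]+d*tx+o*M[:2,1]),z]).round().astype(int)])
E
```

```text
position: [599.3, 127.9, 270.4]
position: [626.6, 103.6, 270.4]
force: [-0.8, -0.3, -1.2]
grip_width: 48.9
gripper_force: 42.6
t 30.9 pos [626.6 103.6 270.4] yaw -4.5 units [0.03 0.05 2.12] spin 0.03 w 48.9 gf 42.6 F [-0.8 -0.3 -1.2]
-17 [(24, (60, 78, 96)), (26, (61, 80, 98)), (28, (60, 80, 97)), (30, (60, 80, 98)), (32, (58, 78, 95)), (34, (78, 107, 131)), (36, (107, 144, 178)), (38, (90, 122, 150)), (40, (61, 79, 96)), (42, (56, 75, 89)), (44, (51, 67, 81)), (46, (184, 197, 199)), (48, (194, 205, 208)), (50, (209, 218, 220)), (52, (206, 217, 219)), (54, (193, 204, 207))]
17 [(24, (61, 81, 99)), (26, (63, 82, 98)), (28, (61, 81, 97)), (30, (61, 81, 99)), (32, (61, 81, 98)), (34, (62, 82, 99)), (36, (59, 79, 98)), (38, (58, 77, 94)), (40, (50, 65, 78)), (42, (50, 64, 78)), (44, (45, 60, 74)), (46, (109, 116, 118)), (48, (110, 116, 118)), (50, (107, 115, 115)), (52, (113, 120, 121)), (54, (215, 224, 225))]
```

```bash
python3 -m inch '[[0,0.05,1,0,-1],[0,0,0.7,0,-1],[0,0,0.1,0,-1],[0,0,0,0,-1],[0,0,0,0,-1]]' | sed -n '2p;4p'; python3 -m inch '[[0,0,0.1,0,-1],[0,0,0,0,-1]]' | sed -n '2p;4p'
```

```text
position: [628.6, 103.5, 226.6]
force: [-0.5, 0.8, -0.8]
position: [628.2, 103.4, 223.4]
force: [-0.3, 0.1, -2.4]
```

```bash
python3 -m inch '[[0,0,0.12,0,-1],[0,0,0,0,-1]]' | sed -n '2p;4p'; python3 -m inch '[[0,0,0.1,0,-1],[0,0,0,0,-1]]' | sed -n '2p;4p';python3 -m inch '[[0,0,0.04,0,-1],[0,0,0,0,-1]]' | sed -n '2p;4p'
```

```text
position: [628.0, 103.3, 219.8]
force: [-0.1, 0.1, -1.8]
position: [628.2, 103.3, 217.5]
force: [0.6, 0.9, -1.4]
position: [628.3, 103.3, 217.5]
force: [-4.5, -2.1, 9.0]
```

```bash
python3 -m inch '[[0,0,0,0,1],[0,0,0,0,1],[0,0,0,0,1],[0,0,0,0,1]]' | sed -n '2p;4,5p'; python3 -m inch '[[0,0,-0.6,0,1],[0,0,-1,0,1],[0,0,-1,0,1],[0,0,-1,0,1],[0,0,-1,0,1]]' | sed -n '2p;4p'; python3 -m inch '[[-0.5,0,-1,0,1],[-1,0,0,0,1],[-1,0,0,0,1],[0,0,0,0,1],[0,0,0,0,1]]' | sed -n '2p;4p'
python3 - <<'E'
from h import *
i=robot.camera_info("wrist");im=robot.read_camera("wrist");cv2.imwrite("pics/w11.png",im)
M=R.from_euler('z',-4.7,degrees=True).as_matrix()
c=np.array([628.1,106.9,0]);z=241
# long-axis and cross profiles of the carton's top in the short tray's frame
for ax,o,rg in((1,-16,(-46,-24)),(1,-16,(24,46)),(0,20,(-36,-16)),(0,20,(16,36))):
  out=[]
  for d in range(*rg,2):
    q=np.array([o,d,z]) if ax==1 else np.array([d,o,z]); w=M@q+[c[0],c[1],0]
    u,v=proj(i,w)[0].round().astype(int); out.append((d,tuple(int(k) for k in im[v,u])) if 0<=v<400 else d)
  print("xy"[ax],out)
E
python3 blob.py '[0,0,0]' '[180,255,62]' 220 616 -168.8 36; python3 blob.py '[0,0,0]' '[180,255,62]' 218 634.9 189 36
```

```text
position: [628.1, 103.3, 216.4]
force: [0.2, -0.3, 0.2]
grip_width: 85.2
position: [628.1, 103.3, 333.9]
force: [0.2, 0.2, 0.0]
position: [623.1, 40.7, 357.6]
force: [-0.7, 0.7, -0.3]
y [(-46, (65, 65, 63)), (-44, (67, 66, 65)), (-42, (65, 66, 63)), (-40, (69, 69, 69)), (-38, (108, 108, 105)), (-36, (114, 119, 122)), (-34, (96, 129, 158)), (-32, (95, 128, 157)), (-30, (95, 129, 156)), (-28, (94, 127, 156)), (-26, (95, 128, 159))]
y [(24, (94, 129, 158)), (26, (94, 128, 159)), (28, (95, 128, 158)), (30, (95, 128, 159)), (32, (97, 130, 161)), (34, (120, 140, 159)), (36, (161, 170, 172)), (38, (107, 108, 105)), (40, (129, 130, 128)), (42, (129, 131, 128)), (44, (128, 130, 126))]
x [(-36, (123, 123, 120)), (-34, (122, 123, 120)), (-32, (123, 123, 121)), (-30, (122, 122, 119)), (-28, (108, 112, 110)), (-26, (149, 163, 172)), (-24, (97, 130, 158)), (-22, (94, 129, 159)), (-20, (94, 128, 158)), (-18, (95, 130, 159))]
x [(16, (96, 129, 159)), (18, (94, 129, 157)), (20, (95, 129, 158)), (22, (94, 127, 157)), (24, (132, 149, 163)), (26, (182, 193, 195)), (28, (100, 101, 99)), (30, (120, 121, 118)), (32, (120, 121, 118)), (34, (123, 123, 120))]
pred px (np.float64(341.0), np.float64(387.0)) rect [ 616.8 -156.3] [55.3 87.7] 85.3 circ ((616.049560546875, -166.11940002441406), 46.469459533691406) bbox px (299, 355, 85, 45)
pred px (np.float64(332.0), np.float64(-3.0)) rect [633.2 174.3] [25.8 43.5] 85.4 circ ((633.7661743164062, 182.35777282714844), 22.13538932800293) bbox px (302, 0, 59, 39)
```

```bash
python3 -c "
from station import robot
print(robot.finish_job())"
```

```text
the job is handed in; nothing more can be done
None
```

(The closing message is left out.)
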